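Lock the key box: click the knurled dial on by one, then slide the catch across

TASK

Lock the black key box that lies in the tray: with a fingertip against the fluted metal dial on its lid, turn the dial clockwise (seen from above) by exactly one click, so that it sits in the next detent, let go of it, and only then push the small sliding catch on the same lid all the way along its slot, away from the robot, to the end stop. Do it all by touch: do not straddle or pinch the dial or the catch between the fingers, do not pick anything up, do not turn the dial the wrong way or on past that one click, and leave the other things where they are.

Things in the scene. Friction and masses are not known exactly. Their poses are not given: they have to be found in the camera images.
- tray: wooden tray, 380 x 540 x 30 mm, 8 mm walls and floor thickness about 8 mm, fixed to the bench; origin at the centre of its underside, its x along the short side (away from the robot), y along the long side, z up
- keybox: black plastic key box lying on its back, screwed to the tray floor (it cannot move): 130 mm along its x, 200 mm along its y, 55 mm high, its flat lid on top. Origin at the centre of its underside; x points roughly away from the robot, z up. The dial stands on the lid at y = -45 mm, the catch at y = +62 mm
- dial_top (a point): centre of the top face of the dial, on its axis, 82 mm above the key box's underside; axes as the key box's (they do not turn with the dial). The dial is an aluminium disc 68 mm in diameter and 24 mm high with 30 upright flutes round its rim and a plain flat top with a painted pointer line; its underside is 3 mm above the lid. The pips on the lid beside it mark its four detents
- dial (a joint): angle of the dial in rad, growing clockwise seen from above. Spring detents lie at -0.6, 0, 0.6 and 1.2; it starts in the one at 0, the next one clockwise is at 0.6. It springs into the nearest detent when let go (divides at -0.3, 0.3, 0.9). To leave a detent takes about 0.05 Nm (about 1.5 N along the rim, so press on the rim with 5 to 10 N); stops at -0.7 and 1.3
- catch_top (a point): centre of the top face of the sliding catch, moving with it: a steel grip 14 mm along the key box's x, 26 mm along its y, standing 20 mm above the lid (this point is 20 mm above the lid); axes as the key box's
- catch (a joint): travel of the catch in m along the key box's x (away from the robot): 0 at its near stop, 0.040 at its far stop; it starts within 8 mm of the near stop, stays where it is left and needs about 1.5 N to slide
- carabiner: steel carabiner loop, 76 x 46 x 8 mm, lying flat in the tray; origin at the centre of its underside; not part of the job
- bike_light: red plastic bike light, a block 36 x 50 x 33 mm in the tray; origin at the centre of its underside; not part of the job
- votive: small clear glass votive jar, 52 mm across, 55 mm high, upright in the tray; origin at the centre of its underside; not part of the job
- wax_tin: flat round metal tin, 73 mm across, 22 mm high, in the tray; origin at the centre of its underside; not part of the job
- dish: grey ceramic dish, 130 mm across, 35 mm high, on the bench left of the tray; origin at the centre of its underside; not part of the job
- boot_brush: wooden boot brush, 150 x 50 x 40 mm, on the bench right of the tray; origin at the centre of its underside; not part of the job
- torch: black torch standing on its end, 44 mm across, 116 mm high, on the bench right of the tray; origin at the centre of its underside; not part of the job

How it is judged:
By the outcome, as a careful person would: the job done as asked, in the order asked, and still so for the second after the job is handed in, with the robot touching nothing.
It also fails if it takes over 48 s, if anything falls off the work surface, if the arm or the gripper's body presses on something with over 40 N, if the wrist force passes 120 N, or if a joint passes its speed limit or range.

ROBOT

A 6-joint arm with a two-finger parallel gripper is mounted at the origin on the work surface. World frame = base frame: x ahead of the robot, y to its left, z up, the work surface at z = 0. Lengths are in m, angles in rad, forces in N, time in s.
With the tool pointing down it reaches from about 0.4 to 0.825 m from the base axis. Payload 7 kg.
Tool frame: the origin (TCP) lies midway between the tips of the shut fingers; the grasp point (between the pads) lies 19 mm behind it; z points along the fingers, y is the line along which they close (so a half turn about z gives the same grasp; the last joint's range is limited). The gripper opens to 88 mm and grips with 3 to 60 N. Pads are 19 mm wide; open, the fingers measure 130 mm over their backs; the gripper's body (78 mm by 193 mm) begins 47 mm behind the grasp point.
Start: joints at [1.55, 0.359, 0.012, 0, -1.224, -0.288], TCP at [0.205, 0.643, 0.227] pointing down, gripper open.
Joint ranges: [-3.07, 3.07], [-1.43, 2.12], [-1.02, 1.25], [-3.03, 1.67], [-3.05, -0], [-3.03, 3.03]. Speed limits (rad/s): [2.39, 2.39, 3.01, 3.14, 3.14, 3.14].

INTERFACE

Orientations are given as [roll, pitch, yaw] about the fixed x, y, z axes, in that order (R = Rz(yaw) Ry(pitch) Rx(roll)).
In Python, from station import get_state, grab_frame, calibration, job_done, boxes_of, regions_of, spot_point gives the robot as it stands. The module is installed in compiled form; this text tells all that it offers.
- The arm moves only by the tool arm_command, never from a script. Its argument "commands" is a list of rows, each an object of numbers: "tx", "ty", "tz": the shift along the tool's x, y, z each as a share of 25 cm, from -1 to 1; "twist": the turn about the tool's z as a share of 180 degrees, from -1 to 1. A call has exactly 8 rows; each row is the pose to reach, as a shift and turn from the pose commanded when the call began, along the tool's axes at that moment, turning the shorter way round; what a row does not reach only later rows make up. A row lasts 1/12 s, in which the tool goes at most 41.7 mm and 7.16 degrees, less where a joint would pass 70% of its speed; a pose out of reach is approached as far as the arm can. A call with a number of a shift or a turn outside -1 to 1 is refused whole. A call with a gripper value outside its range is refused whole. "claw" is the opening, from 0 (shut) to 1 (fully open), set as the call begins (left out, the last holds). The fingers move at their own pace and stop on an object; "grip_force" is the grip in N (left out, the last holds). Time passes only in rows, so rows that repeat a pose let the fingers close, or fill a call up. It gives the time, the measured TCP pose, the force, the opening and the grip force at its end, in the units of the state.
- get_state(): the state, without advancing time (a new reading comes with each control period).
- grab_frame(name): name is "scene" or "top" or "wrist"; returns the picture (384x512x3 uint8, red, green, blue); there is no depth.
- calibration(name): a dict with "camera_matrix" (3x3 intrinsics, pixels), "extrinsics" (4x4, takes a point from camera to world coordinates). Camera axes: x right, y down, z forward; pixel columns grow to the right and rows downward; lengths in m; the calibration is good to about 2 mm. The wrist camera is an equidistant fisheye: a pixel r from the principal point sees the ray r / f radians off the axis. A picture is of the moment at which its call begins: read the wrist's pose just before it. calibration takes no time and is no camera call; for the wrist camera it gives the pose at the moment of the call.
- job_done(): hands the job in; it is judged then, once.
Trained networks look in the newest picture that a camera, given by its name, has taken for a name from the list of things; names that differ only in an ending like _2 or _b are one class to them, and where a whole thing is asked for, a point or a joint stands for the part that bears it (a point fixed in the world has none). Each returns a list of dicts, best first, with "score" (0 to 1); they miss things now and then, are a little off and sometimes report something else, mostly with a low value. They report only what shows in the picture. A call takes as long as a camera call.
- boxes_of(query, camera): "rect" ([left, top, right, bottom] in pixels, round what is visible of it).
- regions_of(query, camera): "region" (384x512 bool, what is visible of it) and "rect" ([left, top, right, bottom] in pixels, round what is visible of it).
- spot_point(query, camera): "uv" ([column, row] in pixels: a listed point, or the origin of a listed thing).
The state is a dict: "t": time; "q": joint angles; "qd": joint speeds; "joint_efforts": joint torques, N m; "eef_pos": TCP position; "ee_rot": TCP orientation; "force": force on the tool from outside, world axes, zero at the start; "moment": the same for the moment, N m; "width": finger opening in m; "gripper_force": force on a finger pad.
Only numpy, scipy, OpenCV 4.12 (cv2) and the standard library are available. Lean on these libraries where they do the work, as an engineer would, in place of code of your own. Each camera call takes 0.05 s, during which the arm holds its last target. There are 200 camera calls.

## Working session

There is one attempt and no reset: what is moved stays moved. The work goes in short steps, Python scripts to look and compute and a tool call to move; the robot and the scene stay as the last step left them, time stands still between calls to the robot, and variables do not carry over. Pictures are saved under pics/ and viewed, at most 10 in all, crops included, and the job is handed in when it is done.

Besides the shell and the picture viewer there is one more tool, called after ">>>" in YAML: its name, and indented under it one key for each argument. arm_command: Moves the arm, as the interface text tells. Shift numbers are shares of 25 cm and turn numbers shares of 180 degrees, none past 1 either way. Its arguments: {"type":"object","properties":{"commands":{"type":"array"},"claw":{"type":"number"},"grip_force":{"type":"number"}},"required":["commands"]}

```bash
mkdir -p pics; cat > h.py <<'E'
import numpy as np, cv2
from station import *
def ray(cam,uv,cal=None):
    c=cal or calibration(cam);K=np.array(c["camera_matrix"]);T=np.array(c["extrinsics"])
    x=(uv[0]-K[0,2])/K[0,0];y=(uv[1]-K[1,2])/K[1,1]
    if cam=="wrist":
        r=np.hypot(x,y);s=np.sin(r)/r if r>1e-9 else 1;d=np.array([x*s,y*s,np.cos(r)])
    else: d=np.array([x,y,1.])
    return T[:3,3],T[:3,:3]@d
def atz(cam,uv,z,cal=None):
    o,d=ray(cam,uv,cal);return o+d*(z-o[2])/d[2]
def proj(cam,p):
    c=calibration(cam);K=np.array(c["camera_matrix"]);T=np.array(c["extrinsics"])
    q=T[:3,:3].T@(np.array(p)-T[:3,3]);return K[:2]@(q/q[2])
def save(n,im): cv2.imwrite("pics/"+n,im[:,:,::-1])
E
python3 - <<'E'
from h import *
s=get_state();print(s["t"],s["eef_pos"],s["ee_rot"],s["width"])
for c in("top","scene"):
    im=grab_frame(c)
    save(c+"0.png",cv2.resize(im,(800,600)))
    for q in("dial_top","catch_top","keybox"):
        r=spot_point(q,c)[:2];z={"dial_top":.09,"catch_top":.083,"keybox":.008}[q]
        for k in r: print(c,q,round(k["score"],2),np.round(k["uv"],1),atz(c,k["uv"],z).round(4))
    T=np.array(calibration(c)["extrinsics"]);print(T.round(3).tolist())
E
```

```text
0.0 [0.20502666 0.64259856 0.22562537] [ 3.13995849e+00 -1.50540778e-04 -3.08904136e-01] 0.08767318539345959
top dial_top 0.57 [290.5 185. ] [ 0.5742 -0.0797  0.09  ]
top catch_top 0.63 [258. 198.] [0.5409 0.0174 0.083 ]
top keybox 0.72 [276.3 193.6] [ 0.5689 -0.0411  0.008 ]
[[-0.044, -0.974, 0.221, 0.23], [-0.999, 0.043, -0.009, 0.039], [-0.0, -0.221, -0.975, 1.488], [0.0, 0.0, 0.0, 1.0]]
scene dial_top 0.81 [219.8 181.7] [ 0.5882 -0.0849  0.09  ]
scene keybox 0.68 [231.2 200.6] [ 0.5711 -0.0435  0.008 ]
scene keybox 0.3 [157.9 158. ] [ 0.6312 -0.4723  0.008 ]
[[-0.739, 0.463, -0.49, 1.293], [0.674, 0.495, -0.549, 0.884], [-0.012, -0.735, -0.677, 1.126], [0.0, 0.0, 0.0, 1.0]]
```

View pics/top0.png

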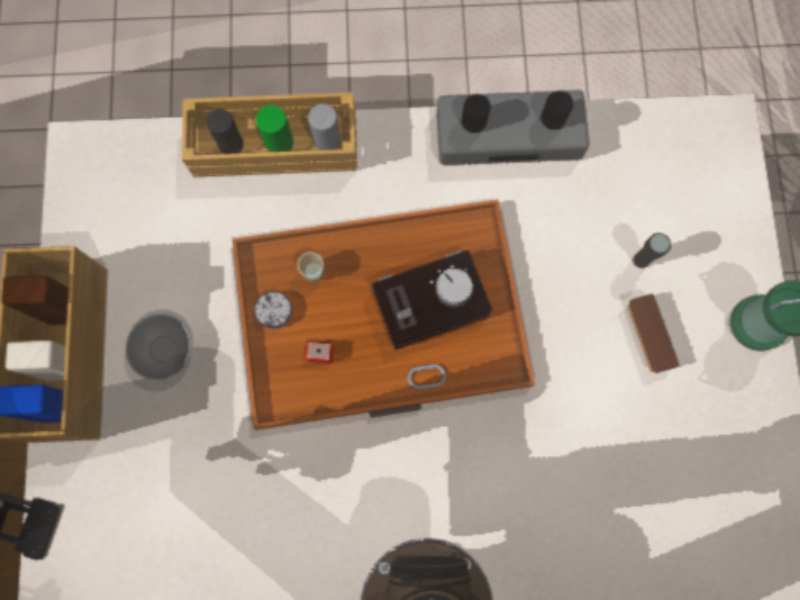

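View pics/scene0.png

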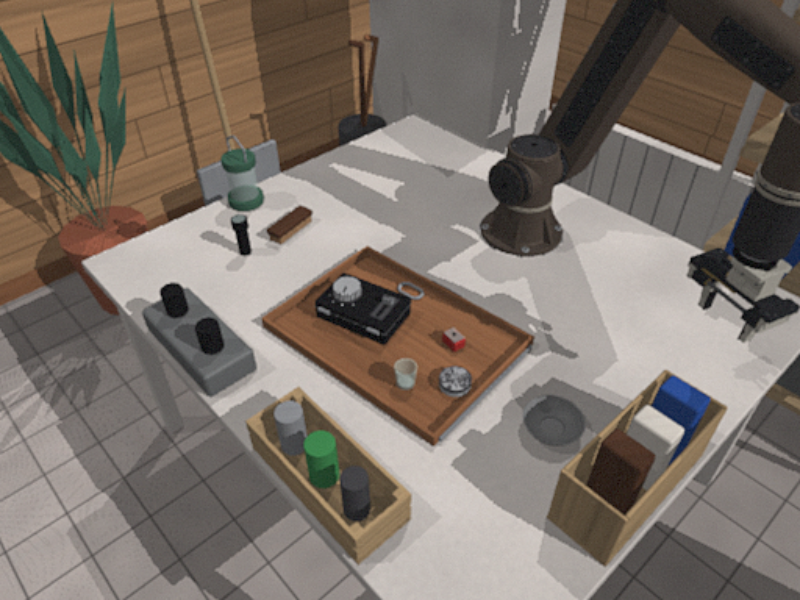

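The top view shows the key box at about (432,298), with the dial at (455,287) and the catch slot at (400,307). The box is yawed about +0.3 rad. The scene view agrees, and nothing stands near the lid. I'm moving in with the fingers shut for a close wrist view.

>>> arm_command:
  commands:
    - {"tx": 0.65, "ty": 0.74, "tz": -0.2}
    - {"tx": 0.65, "ty": 0.74, "tz": -0.2}
    - {"tx": 0.65, "ty": 0.74, "tz": -0.2}
    - {"tx": 0.65, "ty": 0.74, "tz": -0.2}
    - {"tx": 0.65, "ty": 0.74, "tz": -0.2}
    - {"tx": 0.65, "ty": 0.74, "tz": -0.2}
    - {"tx": 0.65, "ty": 0.74, "tz": -0.2}
    - {"tx": 0.65, "ty": 0.74, "tz": -0.2}
  claw: 0
  grip_force: 20

```text
invalid input
```

>>> arm_command:
  commands:
    - {"tx": 0.65, "ty": 0.74}
    - {"tx": 0.65, "ty": 0.74}
    - {"tx": 0.65, "ty": 0.74}
    - {"tx": 0.65, "ty": 0.74}
    - {"tx": 0.65, "ty": 0.74}
    - {"tx": 0.65, "ty": 0.74}
    - {"tx": 0.65, "ty": 0.74}
    - {"tx": 0.65, "ty": 0.74}

```text
invalid input
```

>>> arm_command:
  commands:
    - {"tx": 0.55, "ty": 0.74, "twist": -0.2}
    - {"tx": 0.55, "ty": 0.74, "twist": -0.2}
    - {"tx": 0.55, "ty": 0.74, "twist": -0.2}
    - {"tx": 0.55, "ty": 0.74, "twist": -0.2}
    - {"tx": 0.55, "ty": 0.74, "twist": -0.2}
    - {"tx": 0.55, "ty": 0.74, "twist": -0.2}
    - {"tx": 0.55, "ty": 0.74, "twist": -0.2}
    - {"tx": 0.55, "ty": 0.74, "twist": -0.2}

```text
invalid input
```

>>> arm_command:
  commands:
    - {"tx": 0.65, "ty": 0.74, "tz": -0.2, "twist": 0}
    - {"tx": 0.65, "ty": 0.74, "tz": -0.2, "twist": 0}
    - {"tx": 0.65, "ty": 0.74, "tz": -0.2, "twist": 0}
    - {"tx": 0.65, "ty": 0.74, "tz": -0.2, "twist": 0}
    - {"tx": 0.65, "ty": 0.74, "tz": -0.2, "twist": 0}
    - {"tx": 0.65, "ty": 0.74, "tz": -0.2, "twist": 0}
    - {"tx": 0.65, "ty": 0.74, "tz": -0.2, "twist": 0}
    - {"tx": 0.65, "ty": 0.74, "tz": -0.2, "twist": 0}
  claw: 0
  grip_force: 20

```text
t: 1.07
eef_pos: [0.3046, 0.416, 0.2781]
ee_rot: [-3.139, 0.0, -0.311]
force: [-0.3, 0.4, -0.8]
width: 0.0399
gripper_force: 0.0
```

>>> arm_command:
  commands:
    - {"tx": 0.65, "ty": 0.74, "tz": 0, "twist": 0}
    - {"tx": 0.65, "ty": 0.74, "tz": 0, "twist": 0}
    - {"tx": 0.65, "ty": 0.74, "tz": 0, "twist": 0}
    - {"tx": 0.65, "ty": 0.74, "tz": 0, "twist": 0}
    - {"tx": 0.65, "ty": 0.74, "tz": 0, "twist": 0}
    - {"tx": 0.65, "ty": 0.74, "tz": 0, "twist": 0}
    - {"tx": 0.65, "ty": 0.74, "tz": 0, "twist": 0}
    - {"tx": 0.65, "ty": 0.74, "tz": 0, "twist": 0}

```text
t: 1.73
eef_pos: [0.403, 0.1909, 0.2764]
ee_rot: [3.141, 0.0, -0.312]
force: [-0.0, 0.4, -1.1]
width: 0.0006
gripper_force: 0.0
```

>>> arm_command:
  commands:
    - {"tx": 0.55, "ty": 0.74, "tz": 0, "twist": -0.2}
    - {"tx": 0.55, "ty": 0.74, "tz": 0, "twist": -0.2}
    - {"tx": 0.55, "ty": 0.74, "tz": 0, "twist": -0.2}
    - {"tx": 0.55, "ty": 0.74, "tz": 0, "twist": -0.2}
    - {"tx": 0.55, "ty": 0.74, "tz": 0, "twist": -0.2}
    - {"tx": 0.55, "ty": 0.74, "tz": 0, "twist": -0.2}
    - {"tx": 0.55, "ty": 0.74, "tz": 0, "twist": -0.2}
    - {"tx": 0.55, "ty": 0.74, "tz": 0, "twist": -0.2}

```text
t: 2.4
eef_pos: [0.4784, -0.0275, 0.2758]
ee_rot: [3.141, 0.002, 0.32]
force: [-0.2, 0.1, -0.3]
width: 0.0006
gripper_force: 0.0
```

```bash
python3 - <<'E'
from h import *
s=get_state();print(s["t"],s["eef_pos"],s["ee_rot"],s["width"],s["q"],s["force"])
c="wrist";cal=calibration(c);im=grab_frame(c)
save("w1.png",cv2.resize(im,(800,600)));np.savez("w1.npz",im=im)
print(np.array(cal["extrinsics"]).round(3).tolist(),cal["camera_matrix"])
for q in("dial_top","catch_top","keybox"):
    z={"dial_top":.09,"catch_top":.083,"keybox":.008}[q]
    for k in spot_point(q,c)[:2]: print(c,q,round(k["score"],2),np.round(k["uv"],1),atz(c,k["uv"],z,cal).round(4))
E
```

```text
2.4 [ 0.47838907 -0.02747812  0.27580793] [3.14113523e+00 1.52260716e-03 3.19502664e-01] 0.0005520530913479837 [ 3.54782035e-01 -3.23972307e-04 -3.22132883e-01  4.25049143e-04
 -1.25052524e+00  1.53538318e+00] [-0.23054083  0.07792963 -0.28297218]
[[0.314, -0.911, -0.269, 0.551], [-0.949, -0.301, -0.09, -0.003], [0.001, 0.283, -0.959, 0.432], [0.0, 0.0, 0.0, 1.0]] [[297.31863964   0.         254.80594322]
 [  0.         297.31863964 189.29404588]
 [  0.           0.           1.        ]]
wrist dial_top 0.77 [326.5 100.2] [ 0.5832 -0.0803  0.09  ]
wrist catch_top 0.78 [231.5 113.1] [0.5326 0.0188 0.083 ]
wrist keybox 0.83 [278.7  98.3] [ 0.5697 -0.033   0.008 ]
```

View pics/w1.png

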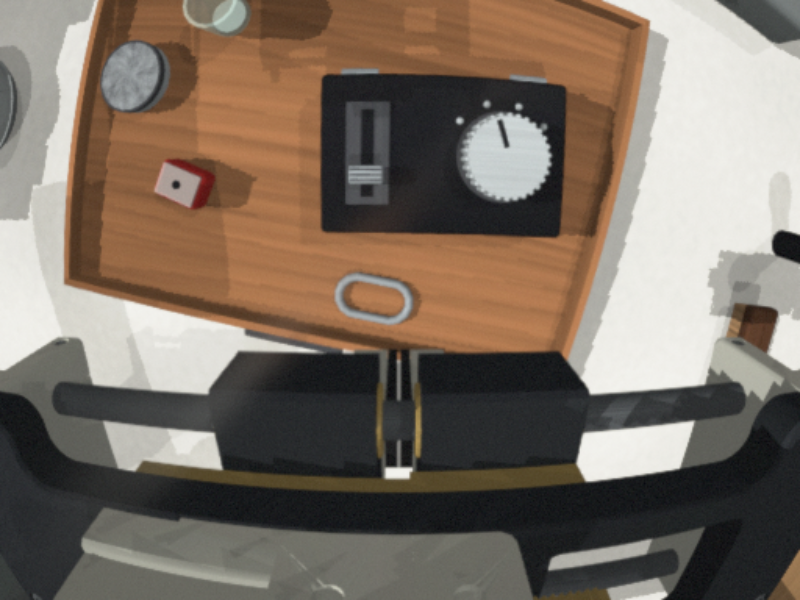

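The wrist view, in 800x600 pixels, shows the lid from (322,75) to (565,236). The dial is at (506,157) with its pointer at the second pip (487,104). The catch is at (365,175) near the near end of its slot. Next I refine the box yaw, the dial centre and the catch.

```bash
cat > m.py <<'E'
from h import *
def scan(tag):
    cal=calibration("wrist");im=grab_frame("wrist");save(tag+".png",cv2.resize(im,(800,600)))
    out={}
    for q,z in(("keybox",.063),("dial",.090),("catch",.083)):
        try:r=regions_of(q,"wrist")[0]
        except Exception as e: print(q,e);continue
        m=r["region"].astype(np.uint8)
        c=max(cv2.findContours(m,0,2)[0],key=cv2.contourArea)[:,0]
        P=np.array([atz("wrist",p,z,cal)[:2] for p in c],np.float32)
        print(q,round(r["score"],2),"rect",cv2.minAreaRect(P),"circle",cv2.minEnclosingCircle(P))
    for q,z in(("dial_top",.09),("catch_top",.083)):
        for k in spot_point(q,"wrist")[:1]: print(q,round(k["score"],2),np.round(k["uv"],1),atz("wrist",k["uv"],z,cal).round(4))
    return im,cal
E
python3 - <<'E'
from m import *
# lid corners by eye in w1 (800x600 -> 512x384)
for p in((322,75),(565,87),(560,236),(322,232),(506,157)): print(p,atz("wrist",np.array(p)*.64-.18,.063 if p[0]!=506 else .09).round(4))
scan("w2")
E
```

```text
(322, 75) [0.5998 0.079  0.063 ]
(565, 87) [ 0.6577 -0.1079  0.063 ]
(560, 236) [ 0.539  -0.1469  0.063 ]
(322, 232) [0.4785 0.0405 0.063 ]
(506, 157) [ 0.581  -0.0744  0.09  ]
keybox 0.73 rect ((0.5716668367385864, -0.03526880592107773), (0.13219167292118073, 0.19809497892856598), 17.26601791381836) circle ((0.5699042081832886, -0.03636470064520836), 0.11512039601802826)
dial 0.63 rect ((0.5823730826377869, -0.07827091217041016), (0.06505180895328522, 0.0662735179066658), 19.07573127746582) circle ((0.5823929309844971, -0.07753589749336243), 0.034048132598400116)
catch 0.73 rect ((0.5363234877586365, 0.017069660127162933), (0.012979385443031788, 0.024537472054362297), 17.763206481933594) circle ((0.536252498626709, 0.01731780543923378), 0.013232506811618805)
dial_top 0.64 [329.4 100.6] [ 0.5832 -0.0809  0.09  ]
catch_top 0.65 [235.3 111.8] [0.5344 0.0179 0.083 ]
```

The measurements agree: box yaw is 0.302, the dial centre is (0.583,-0.078) with radius 34 mm, and the catch is at about (0.535,0.018). I'll position on the near side of the dial with yaw 0.60.

>>> arm_command:
  commands:
    - {"tx": 0.102, "ty": 0.392, "tz": 0.1, "twist": -0.09}
    - {"tx": 0.102, "ty": 0.392, "tz": 0.2, "twist": -0.09}
    - {"tx": 0.102, "ty": 0.392, "tz": 0.3, "twist": -0.09}
    - {"tx": 0.102, "ty": 0.392, "tz": 0.4, "twist": -0.09}
    - {"tx": 0.102, "ty": 0.392, "tz": 0.5, "twist": -0.09}
    - {"tx": 0.102, "ty": 0.392, "tz": 0.6, "twist": -0.09}
    - {"tx": 0.102, "ty": 0.392, "tz": 0.6, "twist": -0.09}
    - {"tx": 0.102, "ty": 0.392, "tz": 0.6, "twist": -0.09}

```text
t: 3.57
eef_pos: [0.5315, -0.1113, 0.126]
ee_rot: [-3.141, 0.003, 0.603]
force: [1.2, 0.0, 1.6]
width: 0.0007
gripper_force: 0.0
```

```bash
python3 - <<'E'
from h import *
s=get_state();p=s["eef_pos"];a=s["ee_rot"][2];print(s["t"],p,a,s["force"],s["joint_efforts"])
d=np.array([.583,-.078])-p[:2]
print("to dial in tool mm",1e3*(d@[np.cos(a),np.sin(a)]),1e3*(d@[np.sin(a),-np.cos(a)]))
save("w3.png",cv2.resize(grab_frame("wrist"),(800,600)))
E
```

```text
3.5667 [ 0.53150189 -0.11133157  0.12602325] 0.6025548833966665 [1.17392221 0.04957177 1.62538648] [-2.67847292e-01 -4.13932371e+01  2.30169225e+01  5.30149475e+00
  2.83607449e-01  2.28846079e-04]
to dial in tool mm 61.31943933007028 1.7249582597357593
```

View pics/w3.png

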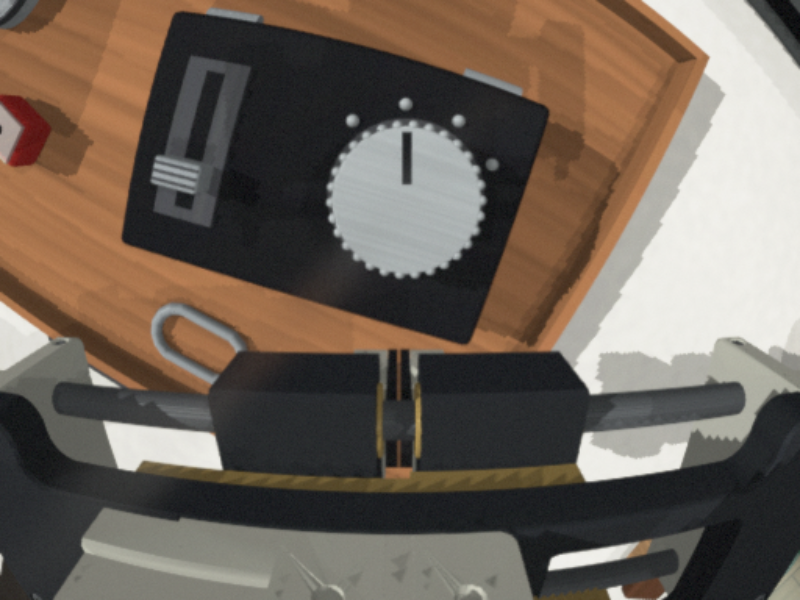

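The wrist view shows the dial centre at (406,200), straight ahead of the fingers at column 400. The pointer is on the pip at (406,104), and the next one clockwise is at (458,121). I'm descending now.

>>> arm_command:
  commands:
    - {"tx": 0, "ty": 0.007, "tz": 0.06, "twist": 0}
    - {"tx": 0, "ty": 0.007, "tz": 0.12, "twist": 0}
    - {"tx": 0, "ty": 0.007, "tz": 0.18, "twist": 0}
    - {"tx": 0, "ty": 0.007, "tz": 0.22, "twist": 0}
    - {"tx": 0.02, "ty": 0.007, "tz": 0.22, "twist": 0}
    - {"tx": 0.04, "ty": 0.007, "tz": 0.22, "twist": 0}
    - {"tx": 0.05, "ty": 0.007, "tz": 0.22, "twist": 0}
    - {"tx": 0.05, "ty": 0.007, "tz": 0.22, "twist": 0}

```text
t: 4.28
eef_pos: [0.5451, -0.1051, 0.0729]
ee_rot: [3.14, -0.002, 0.603]
force: [-0.8, -0.4, 0.8]
width: 0.0003
gripper_force: 0.0
```

```bash
cat > st.py <<'E'
from h import *
s=get_state();p=s["eef_pos"];a=s["ee_rot"][2];f=np.array(s["force"])
X=np.array([np.cos(a),np.sin(a)]);Y=np.array([np.sin(a),-np.cos(a)])
d=np.array([.583,-.078])-p[:2]
print("t",s["t"],"p",p.round(4),"yaw",round(a,4),"dial in tool mm",1e3*d@X,1e3*d@Y,"Ftool",f[:2]@X,f[:2]@Y,f[2])
E
python3 st.py
```

```text
t 4.2833 p [ 0.5451 -0.1051  0.0729] yaw 0.6032 dial in tool mm 46.554384159972486 -0.8212249753591401 Ftool -0.8664372916174807 -0.15252669418159165 0.7518630532960282
```

>>> arm_command:
  commands:
    - {"tx": 0.002, "ty": 0, "tz": 0, "twist": 0}
    - {"tx": 0.004, "ty": 0, "tz": 0, "twist": 0}
    - {"tx": 0.006, "ty": 0, "tz": 0, "twist": 0}
    - {"tx": 0.008, "ty": 0, "tz": 0, "twist": 0}
    - {"tx": 0.01, "ty": 0, "tz": 0, "twist": 0}
    - {"tx": 0.01, "ty": 0, "tz": 0, "twist": 0}
    - {"tx": 0.01, "ty": 0, "tz": 0, "twist": 0}
    - {"tx": 0.01, "ty": 0, "tz": 0, "twist": 0}

```text
t: 4.95
eef_pos: [0.5454, -0.1043, 0.0715]
ee_rot: [-3.142, 0.0, 0.602]
force: [0.9, 0.7, 0.6]
width: 0.0004
gripper_force: 0.0
```

```bash
python3 st.py
```

```text
t 4.95 p [ 0.5454 -0.1043  0.0715] yaw 0.6022 dial in tool mm 45.862522053588556 -0.3548642329174392 Ftool 1.117890957552021 -0.1203698527593785 0.6006424700815826
```

>>> arm_command:
  commands:
    - {"tx": 0.002, "ty": 0, "tz": 0, "twist": 0}
    - {"tx": 0.004, "ty": 0, "tz": 0, "twist": 0}
    - {"tx": 0.006, "ty": 0, "tz": 0, "twist": 0}
    - {"tx": 0.008, "ty": 0, "tz": 0, "twist": 0}
    - {"tx": 0.01, "ty": 0, "tz": 0, "twist": 0}
    - {"tx": 0.01, "ty": 0, "tz": 0, "twist": 0}
    - {"tx": 0.01, "ty": 0, "tz": 0, "twist": 0}
    - {"tx": 0.01, "ty": 0, "tz": 0, "twist": 0}

```text
t: 5.62
eef_pos: [0.5457, -0.1038, 0.0714]
ee_rot: [-3.141, 0.003, 0.602]
force: [-5.2, -5.2, 4.5]
width: 0.0005
gripper_force: 3.7
```

```bash
python3 st.py
```

```text
t 5.6167 p [ 0.5457 -0.1038  0.0714] yaw 0.6017 dial in tool mm 45.38053967878102 -0.1857346370421915 Ftool -7.275151421330984 1.3257576036367742 4.5231460141060476
```

Contact at about 7 N. Now I'll follow the arc clockwise in steps of 0.2 rad, checking the force each time.

>>> arm_command:
  commands:
    - {"tx": 0.0001, "ty": -0.0044, "tz": 0, "twist": 0.008}
    - {"tx": 0.0002, "ty": -0.0089, "tz": 0, "twist": 0.016}
    - {"tx": 0.0005, "ty": -0.0133, "tz": 0, "twist": 0.024}
    - {"tx": 0.0009, "ty": -0.0178, "tz": 0, "twist": 0.032}
    - {"tx": 0.0014, "ty": -0.0222, "tz": 0, "twist": 0.04}
    - {"tx": 0.002, "ty": -0.0266, "tz": 0, "twist": 0.048}
    - {"tx": 0.0027, "ty": -0.031, "tz": 0, "twist": 0.056}
    - {"tx": 0.0036, "ty": -0.0354, "tz": 0, "twist": 0.064}

```text
t: 6.28
eef_pos: [0.5417, -0.096, 0.0714]
ee_rot: [-3.142, 0.003, 0.399]
force: [-4.9, -4.9, 4.3]
width: 0.0008
gripper_force: 3.1
```

```bash
python3 st.py; python3 - <<'E'
from h import *
s=get_state();im=grab_frame("wrist");save("w4.png",cv2.resize(im,(800,600)))
E
```

```text
t 6.2833 p [ 0.5417 -0.096   0.0714] yaw 0.3994 dial in tool mm 45.04098712046266 -0.5227923493570046 Ftool -6.45832531678502 2.622599583388551 4.268365948092193
```

View pics/w4.png

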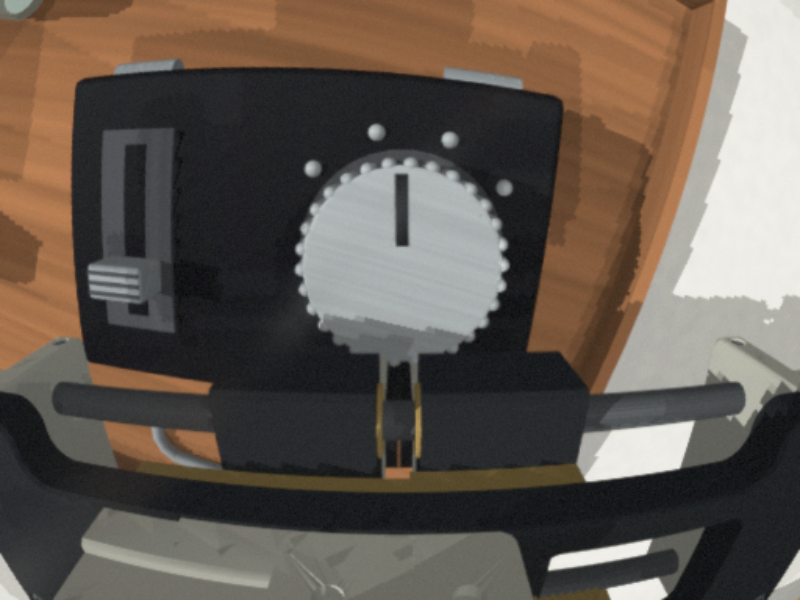

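The dial turns with the finger: the pointer at (402,210) still points straight up in the tool view, now between the pips at (377,131) and (450,139). No slip so far, so I continue.

>>> arm_command:
  commands:
    - {"tx": 0.0011, "ty": -0.0044, "tz": 0, "twist": 0.008}
    - {"tx": 0.0017, "ty": -0.0089, "tz": 0, "twist": 0.016}
    - {"tx": 0.002, "ty": -0.0133, "tz": 0, "twist": 0.024}
    - {"tx": 0.0024, "ty": -0.0178, "tz": 0, "twist": 0.032}
    - {"tx": 0.0029, "ty": -0.0222, "tz": 0, "twist": 0.04}
    - {"tx": 0.0035, "ty": -0.0266, "tz": 0, "twist": 0.048}
    - {"tx": 0.0042, "ty": -0.031, "tz": 0, "twist": 0.056}
    - {"tx": 0.0051, "ty": -0.0354, "tz": 0, "twist": 0.064}

```text
t: 7.0
eef_pos: [0.5391, -0.087, 0.0713]
ee_rot: [3.142, 0.003, 0.198]
force: [-6.2, -3.2, 4.4]
width: 0.0004
gripper_force: 3.0
```

```bash
python3 st.py
```

```text
t 7.0 p [ 0.5391 -0.087   0.0713] yaw 0.1983 dial in tool mm 44.802482733465304 -0.16928729931947117 Ftool -6.735304001476763 1.9152141410291939 4.396819806969969
```

>>> arm_command:
  commands:
    - {"tx": 0.0001, "ty": -0.0044, "tz": 0, "twist": 0.008}
    - {"tx": 0.0002, "ty": -0.0089, "tz": 0, "twist": 0.016}
    - {"tx": 0.0005, "ty": -0.0133, "tz": 0, "twist": 0.024}
    - {"tx": 0.0009, "ty": -0.0178, "tz": 0, "twist": 0.032}
    - {"tx": 0.0014, "ty": -0.0222, "tz": 0, "twist": 0.04}
    - {"tx": 0.002, "ty": -0.0266, "tz": 0, "twist": 0.048}
    - {"tx": 0.0027, "ty": -0.031, "tz": 0, "twist": 0.056}
    - {"tx": 0.0036, "ty": -0.0354, "tz": 0, "twist": 0.064}

```text
t: 7.67
eef_pos: [0.5385, -0.0779, 0.0713]
ee_rot: [3.141, 0.003, -0.003]
force: [-3.7, -3.3, 0.8]
width: 0.0004
gripper_force: 1.9
```

```bash
python3 st.py; python3 - <<'E'
from h import *
im=grab_frame("wrist");save("w5.png",cv2.resize(im,(800,600)))
E
```

```text
t 7.6667 p [ 0.5385 -0.0779  0.0713] yaw -0.0026 dial in tool mm 44.48280932640511 -0.002457642529343787 Ftool -3.735459397530314 3.3564434657611613 0.7698824862744407
```

View pics/w5.png

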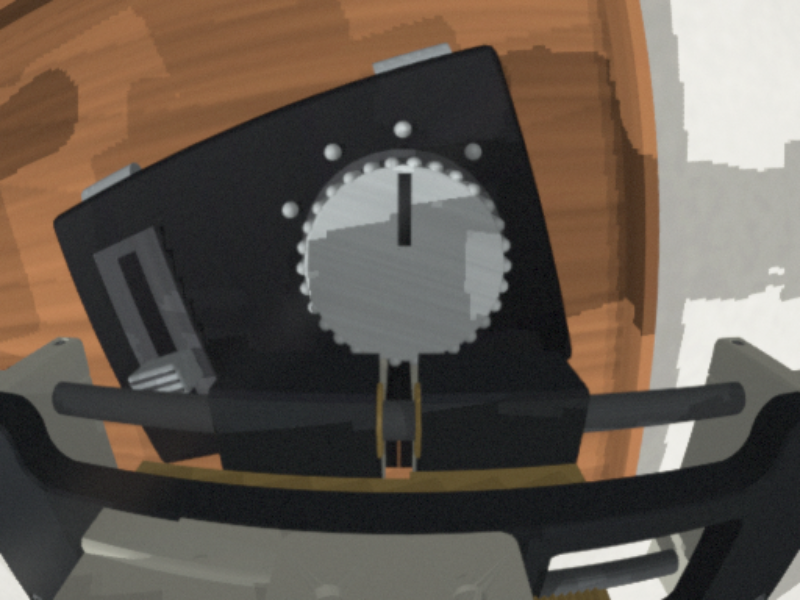

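The pointer at (404,210) is now exactly on the third pip (402,129), which is one click. I'll let go radially and rise.

>>> arm_command:
  commands:
    - {"tx": -0.02, "ty": 0, "tz": 0, "twist": 0}
    - {"tx": -0.04, "ty": 0, "tz": 0, "twist": 0}
    - {"tx": -0.06, "ty": 0, "tz": 0, "twist": 0}
    - {"tx": -0.06, "ty": 0, "tz": -0.05, "twist": 0}
    - {"tx": -0.06, "ty": 0, "tz": -0.1, "twist": 0}
    - {"tx": -0.06, "ty": 0, "tz": -0.16, "twist": 0}
    - {"tx": -0.06, "ty": 0, "tz": -0.22, "twist": 0}
    - {"tx": -0.06, "ty": 0, "tz": -0.22, "twist": 0}

```text
t: 8.38
eef_pos: [0.5269, -0.0772, 0.1297]
ee_rot: [-3.141, -0.006, 0.0]
force: [0.2, 1.3, 1.2]
width: 0.0002
gripper_force: 0.0
```

>>> arm_command:
  commands:
    - {"tx": -0.048, "ty": -0.1, "tz": 0, "twist": -0.03}
    - {"tx": -0.048, "ty": -0.2, "tz": 0, "twist": -0.06}
    - {"tx": -0.048, "ty": -0.3, "tz": 0, "twist": -0.097}
    - {"tx": -0.048, "ty": -0.354, "tz": 0, "twist": -0.097}
    - {"tx": -0.048, "ty": -0.354, "tz": 0, "twist": -0.097}
    - {"tx": -0.048, "ty": -0.354, "tz": 0, "twist": -0.097}
    - {"tx": -0.048, "ty": -0.354, "tz": 0, "twist": -0.097}
    - {"tx": -0.048, "ty": -0.354, "tz": 0, "twist": -0.097}

```text
t: 9.05
eef_pos: [0.513, 0.0104, 0.1264]
ee_rot: [-3.142, 0.0, 0.303]
force: [0.4, -0.1, -0.3]
width: 0.0007
gripper_force: 0.0
```

```bash
cat > st2.py <<'E'
from h import *
s=get_state();p=s["eef_pos"];a=s["ee_rot"][2];f=np.array(s["force"])
X=np.array([np.cos(a),np.sin(a)]);Y=np.array([np.sin(a),-np.cos(a)])
d=np.array([.535,.018])-p[:2]
print("t",s["t"],"p",p.round(4),"yaw",round(a,4),"catch(start) in tool mm",1e3*d@X,1e3*d@Y,"Ftool",f[:2]@X,f[:2]@Y,f[2])
E
python3 st2.py; python3 - <<'E'
from m import *
scan("w6")
E
```

```text
t 9.05 p [0.513  0.0104 0.1264] yaw 0.3029 catch(start) in tool mm 23.284761969723842 -0.7168491629682068 Ftool 0.33899009296720306 0.2073109769731528 -0.3255133717713047
keybox 0.65 rect ((0.5724910497665405, -0.035119809210300446), (0.13337738811969757, 0.19738641381263733), 17.484188079833984) circle ((0.5697294473648071, -0.03563356772065163), 0.11515665054321289)
dial 0.57 rect ((0.5826560854911804, -0.0744694247841835), (0.06638872623443604, 0.07200353592634201), 21.642070770263672) circle ((0.5834252238273621, -0.07404383271932602), 0.036805372685194016)
catch 0.85 rect ((0.5369123220443726, 0.018393978476524353), (0.017277713865041733, 0.025028172880411148), 18.228103637695312) circle ((0.5368235111236572, 0.01820933260023594), 0.014113404788076878)
dial_top 0.69 [402.  163.9] [ 0.5817 -0.0792  0.09  ]
catch_top 0.85 [252.7 181.2] [0.5351 0.0188 0.083 ]
```

View pics/w6.png

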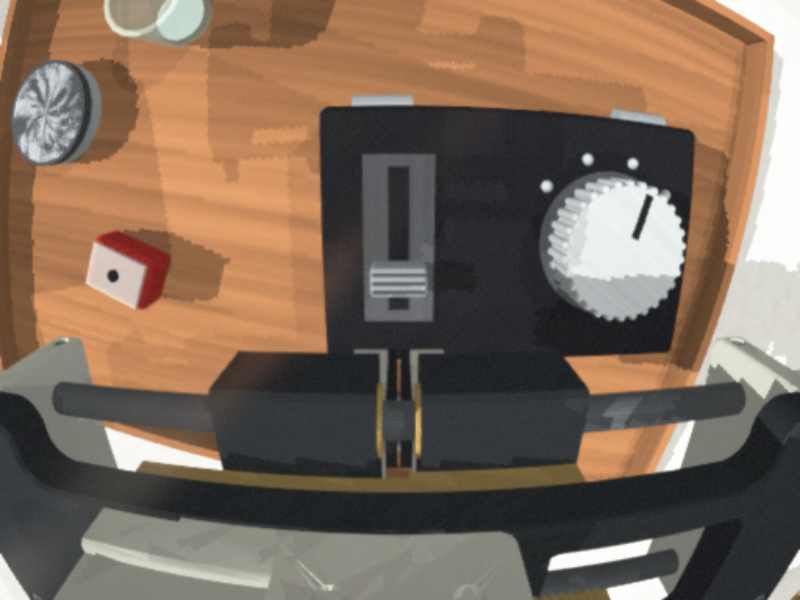

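The dial stays on the third pip (632,163) with the pointer tilted right, as it should be after one click. The catch at (398,280) is straight ahead of the fingers. I'm descending behind it.

>>> arm_command:
  commands:
    - {"tx": -0.012, "ty": -0.004, "tz": 0.05, "twist": 0}
    - {"tx": -0.012, "ty": -0.004, "tz": 0.1, "twist": 0}
    - {"tx": -0.012, "ty": -0.004, "tz": 0.15, "twist": 0}
    - {"tx": -0.012, "ty": -0.004, "tz": 0.2, "twist": 0}
    - {"tx": -0.012, "ty": -0.004, "tz": 0.222, "twist": 0}
    - {"tx": -0.012, "ty": -0.004, "tz": 0.222, "twist": 0}
    - {"tx": -0.012, "ty": -0.004, "tz": 0.222, "twist": 0}
    - {"tx": -0.012, "ty": -0.004, "tz": 0.222, "twist": 0}

```text
t: 10.02
eef_pos: [0.5105, 0.0112, 0.0717]
ee_rot: [3.141, -0.001, 0.304]
force: [0.2, 0.2, -0.7]
width: 0.0006
gripper_force: 0.0
```

>>> arm_command:
  commands:
    - {"tx": 0.02, "ty": 0, "tz": 0, "twist": 0}
    - {"tx": 0.035, "ty": 0, "tz": 0, "twist": 0}
    - {"tx": 0.05, "ty": 0, "tz": 0, "twist": 0}
    - {"tx": 0.065, "ty": 0, "tz": 0, "twist": 0}
    - {"tx": 0.08, "ty": 0, "tz": 0, "twist": 0}
    - {"tx": 0.095, "ty": 0, "tz": 0, "twist": 0}
    - {"tx": 0.11, "ty": 0, "tz": 0, "twist": 0}
    - {"tx": 0.12, "ty": 0, "tz": 0, "twist": 0}

```text
t: 10.68
eef_pos: [0.5391, 0.0202, 0.071]
ee_rot: [3.142, 0.0, 0.304]
force: [-1.2, 0.5, 0.7]
width: 0.0007
gripper_force: 0.8
```

```bash
python3 st2.py
```

```text
t 10.6833 p [0.5391 0.0202 0.071 ] yaw 0.3038 catch(start) in tool mm -4.539261842499639 0.845010040145415 Ftool -1.0218464709845556 -0.8201073742587727 0.7085852340966584
```

>>> arm_command:
  commands:
    - {"tx": 0.01, "ty": 0, "tz": 0, "twist": 0}
    - {"tx": 0.02, "ty": 0, "tz": 0, "twist": 0}
    - {"tx": 0.028, "ty": 0, "tz": 0, "twist": 0}
    - {"tx": 0.034, "ty": 0, "tz": 0, "twist": 0}
    - {"tx": 0.04, "ty": 0, "tz": 0, "twist": 0}
    - {"tx": 0.044, "ty": 0, "tz": 0, "twist": 0}
    - {"tx": 0.048, "ty": 0, "tz": 0, "twist": 0}
    - {"tx": 0.052, "ty": 0, "tz": 0, "twist": 0}

```text
t: 11.35
eef_pos: [0.5509, 0.0239, 0.0709]
ee_rot: [-3.142, 0.0, 0.304]
force: [-1.5, -0.0, 0.3]
width: 0.0007
gripper_force: 0.8
```

```bash
python3 st2.py
```

```text
t 11.35 p [0.5509 0.0239 0.0709] yaw 0.3037 catch(start) in tool mm -16.965891104879887 0.84238900397433 Ftool -1.4255077572823434 -0.4281919726332685 0.26173286993116207
```

>>> arm_command:
  commands:
    - {"tx": 0.002, "ty": 0, "tz": 0, "twist": 0}
    - {"tx": 0.004, "ty": 0, "tz": 0, "twist": 0}
    - {"tx": 0.006, "ty": 0, "tz": 0, "twist": 0}
    - {"tx": 0.008, "ty": 0, "tz": 0, "twist": 0}
    - {"tx": 0.01, "ty": 0, "tz": 0, "twist": 0}
    - {"tx": 0.012, "ty": 0, "tz": 0, "twist": 0}
    - {"tx": 0.014, "ty": 0, "tz": 0, "twist": 0}
    - {"tx": 0.016, "ty": 0, "tz": 0, "twist": 0}

```text
t: 12.02
eef_pos: [0.5527, 0.0244, 0.0709]
ee_rot: [-3.142, 0.004, 0.303]
force: [-10.6, -1.4, 9.4]
width: 0.0002
gripper_force: 5.4
```

```bash
python3 st2.py
```

```text
t 12.0167 p [0.5527 0.0244 0.0709] yaw 0.3033 catch(start) in tool mm -18.75831050770517 0.802258128730247 Ftool -10.556758416408757 -1.8483910078225292 9.445675655845012
```

Firm resistance of 10.6 N after about 36 mm of catch travel, which fits the end stop. I'll back off, rise and check.

>>> arm_command:
  commands:
    - {"tx": -0.03, "ty": 0, "tz": 0, "twist": 0}
    - {"tx": -0.06, "ty": 0, "tz": 0, "twist": 0}
    - {"tx": -0.09, "ty": 0, "tz": 0, "twist": 0}
    - {"tx": -0.12, "ty": 0, "tz": -0.1, "twist": 0}
    - {"tx": -0.15, "ty": 0.1, "tz": -0.2, "twist": 0}
    - {"tx": -0.18, "ty": 0.2, "tz": -0.35, "twist": 0}
    - {"tx": -0.18, "ty": 0.2, "tz": -0.5, "twist": 0}
    - {"tx": -0.18, "ty": 0.2, "tz": -0.5, "twist": 0}

```text
t: 12.68
eef_pos: [0.5308, -0.037, 0.2042]
ee_rot: [3.139, -0.013, 0.304]
force: [1.9, 0.4, 0.5]
width: 0.0005
gripper_force: 0.0
```

```bash
python3 st2.py; python3 - <<'E'
from m import *
scan("w7")
E
```

```text
t 12.6833 p [ 0.5308 -0.037   0.2042] yaw 0.3037 catch(start) in tool mm 20.44996175567488 -51.20387985682923 Ftool 1.9284084934867758 0.2370551032890751 0.5094788368386625
keybox 0.96 rect ((0.5732727646827698, -0.0355006605386734), (0.13337422907352448, 0.1971588134765625), 17.339021682739258) circle ((0.5703288912773132, -0.03667788207530975), 0.11510413885116577)
dial 0.97 rect ((0.5840509533882141, -0.07762058079242706), (0.06754065304994583, 0.0654623731970787), 83.03706359863281) circle ((0.5835224986076355, -0.07776158303022385), 0.034633271396160126)
catch 0.55 rect ((0.5702921748161316, 0.02713475190103054), (0.01235770620405674, 0.026940688490867615), 15.875785827636719) circle ((0.5707367062568665, 0.02728954143822193), 0.01407721545547247)
dial_top 0.7 [199.9 127.8] [0.5703 0.0278 0.09  ]
catch_top 0.69 [197.9 127.9] [0.5688 0.0307 0.083 ]
```

View pics/w7.png

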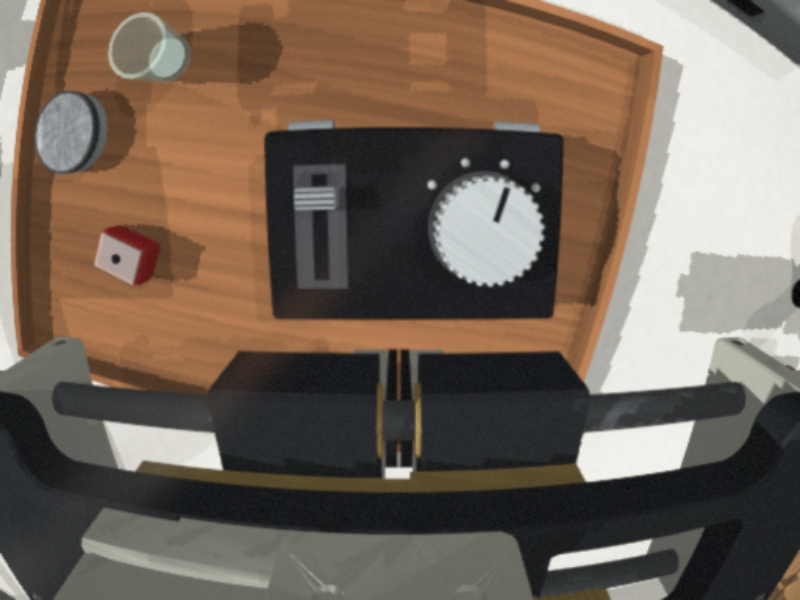

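The pointer at (500,205) lines up with the third pip (504,163). The catch at (316,198) is at the far end of its slot; its measured 36 mm of travel and the hard stop agree. The neighbouring things haven't moved and the arm is clear.

```bash
python3 -c "
from station import *
print(job_done())"
```

```text
the job is handed in; nothing more can be done
None
```

The job is handed in: the dial was turned one click clockwise and released, then the catch was pushed about 36 mm to a hard stop (10.6 N), all in under 13 s; no verdict was returned.

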